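# Tip the beech dowels into the V-trough

### The arm

A 6-joint arm with a two-finger parallel gripper is mounted at the origin on the work surface. World frame = base frame: x ahead of the robot, y to its left, z up, the work surface at z = 0. Lengths are in mm, angles in rad, forces in N, time in s.
With the tool pointing down it reaches from about 350 to 875 mm from the base axis. Payload 4.2 kg.
Tool frame: the origin (TCP) lies between the finger pads; the fingertips stand 25 mm ahead of it and the grasp point (between the pads) lies 6 mm ahead of it; z points along the fingers, y is the line along which they close (so a half turn about z gives the same grasp; the last joint's range is limited). The gripper opens to 85 mm and grips with 20 to 120 N. Pads are 22 mm wide; open, the fingers measure 114 mm over their backs; the gripper's body (76 mm by 85 mm) begins 54 mm behind the grasp point. The pads swing forward as they close: fully open they stand 13 mm farther back than shut.
Start: joints at [1.377, 0.385, 0.008, 0, -1.194, -0.259], TCP at [273.394, 562.01, 256.312] pointing down, gripper open.
Joint ranges: [-3.14, 3.14], [-1.21, 2.06], [-1.07, 1.41], [-3.16, 2.05], [-2.99, -0.16], [-3.1, 3.1]. Speed limits (rad/s): [2.79, 2.79, 3.14, 3.14, 3.14, 3.14].

### API

Orientations are given as a unit quaternion [x, y, z, w].
In Python, from bench import read_state, get_image, job_done gives the robot as it stands.
- The arm moves only by the tool play_rows, never from a script. Its argument "series" is a list of rows, each a list of 6 numbers: the shift along the world's x, y, z in mm, then the turn, a rotation vector about the world's x, y, z in units of 6 degrees (1.0 is 6 degrees). A call has 1 to 20 rows; each row shifts and turns the commanded pose from where the row before left it; what a row does not reach is not made up. A row lasts 1/12 s, in which the tool goes at most 41.7 mm and 7.16 degrees, less where a joint would pass 70% of its speed; a pose out of reach is approached as far as the arm can. A call is refused whole if a number of a shift passes 41.7 or a number of a turn 1, either way. A call with a gripper value outside its range is refused whole. "gripper" is the opening, from 0 (shut) to 1 (fully open), set as the call begins (left out, the last holds). The fingers move at their own pace and stop on an object; the grip force is fixed at half the most. Time passes only in rows, so rows that do not move let the fingers close. It gives the time, the measured TCP pose, the force, the opening and the grip force at its end, in the units of the state.
- read_state(): the state, without advancing time (a new reading comes with each control period).
- get_image(name): name is "scene" or "top"; returns a dict with "image" (400x640x3 uint8, red, green, blue), "fx", "fy", "cx", "cy" (pixels), "dist_coeffs" ([k1, k2, p1, p2, k3] as OpenCV has them; the pictures are not rectified), "eye" and "rotation" of the camera in the world. Camera axes: x right, y down, z forward; pixel columns grow to the right and rows downward; lengths in mm; the calibration is good to about 2 mm. A picture is of the moment at which its call begins. There is no depth.
- job_done(): hands the job in; it is judged then, once.
The state is a dict: "clock": time; "joints": joint angles; "joint_vel": joint speeds; "joint_efforts": joint torques, N m; "position": TCP position; "ee_rot": TCP orientation; "contact_force": force on the tool from outside, world axes, zero at the start; "wrist_torque": the same for the moment, N m; "gripper_width": finger opening in mm; "grasp_force": force on a finger pad.
Only numpy, scipy, OpenCV 4.12 (cv2) and the standard library are available. Lean on these libraries where they do the work, as an engineer would, in place of code of your own. Each camera call takes 0.05 s, during which the arm holds its last target. There are 200 camera calls.

### The job

Take the hand tray with the two pale beech dowels (not the one with dark steel pins) by its orange grip and tip it over the upper end of the sloping V-trough, mouth facing down the slope, so that both dowels slide into line in the fold, one behind the other, up against the orange stop. Then stand the empty tray upright on the bench and let go.

Things in the scene. Friction and masses are not known exactly. Their poses are not given: they have to be found in the camera images.
- dowel_tray_grip (a point): Centre of the dowel tray's orange grip: block 36 long (x), 16 thick (y, close fingers along y), 46 tall, on a bridge. Tray: grey channel 148 x 30 mm, 3 mm floor, walls 24 high; x points to its open mouth, z up. Centre is 77 mm above the underside, 75 mm behind the lip; bridge top at 54. About 150 g. A like tray with dark steel pins stands 11 to 22 cm away: a bystander.
- dowel_a_mid (a point): Centre of a pale beech dowel, a plain rod 16 mm in diameter, 60 mm long along its x axis, 12 g, lying loose in the back of the tray. Dowels start to slide when the mouth is tipped 16 to 24 degrees below level; 40 to 45 degrees empties the tray surely. Carry it level till then.
- dowel_b_mid (a point): Centre of the other, equal dowel, lying loose in the same tray in front of the first.
- trough_stop (a point): Where the fold of the fixed aluminium V-trough meets the orange stop, 30 mm above the bench. x is level, to the upper end, y across, z up. The fold is 240 mm long, rising 30 degrees: upper end at x 208, z 120 mm. Flanks at 90 degrees, each 48 wide (68 over the top). Slick: dowels slide to the stop, centres 11 mm off the fold. A black bar 105 mm up the fold lets one at a time pass under it.
Things that resemble listed ones, but are neither listed nor needed, are in the scene too. Leave any green or turquoise look-alike of the part that bears dowel_b_mid alone. Leave any yellow look-alike of the part that bears dowel_a_mid alone.

How it is judged:
By the outcome, as a careful person would: the job done as asked, in the order asked, and still so for the second after the job is handed in, with the robot touching nothing.
It also fails if it takes over 72 s, if anything falls off the work surface, if the arm or the gripper's body presses on something with over 40 N, if the wrist force passes 120 N, or if a joint passes its speed limit or range.

## Working session

There is one attempt and no reset: what is moved stays moved. The work goes in short steps, Python scripts to look and compute and a tool call to move; the robot and the scene stay as the last step left them, time stands still between calls to the robot, and variables do not carry over. Pictures are saved under pics/ and viewed, at most 10 in all, crops included, and the job is handed in when it is done.

Besides the shell and the picture viewer there is one more tool, called after "Emit:" as name(argument=value, ...) on one line, values as JSON. play_rows: Moves the arm, as the interface text tells. Its arguments: {"type":"object","properties":{"series":{"type":"array","items":{"type":"array","items":{"type":"number"}}},"gripper":{"type":"number"}},"required":["series"]}

```bash
mkdir -p pics
cat > h.py <<'E'
import numpy as np, cv2, pickle
from bench import *
def snap(tag):
    for n in("scene","top"):
        d=get_image(n); cv2.imwrite(f"pics/{tag}_{n}.png",d["image"][:,:,::-1]); pickle.dump(d,open(f"pics/{tag}_{n}.pkl","wb"))
def load(tag,n): return pickle.load(open(f"pics/{tag}_{n}.pkl","rb"))
def K(d): return np.array([[d["fx"],0,d["cx"]],[0,d["fy"],d["cy"]],[0,0,1.]])
def ray(d,uv):
    p=cv2.undistortPoints(np.array([[uv]],float),K(d),np.array(d["dist_coeffs"]))[0,0]
    r=np.array(d["rotation"])@np.array([p[0],p[1],1]); return np.array(d["eye"]),r/np.linalg.norm(r)
def onz(d,uv,z):
    e,r=ray(d,uv); return e+r*(z-e[2])/r[2]
def tri(d1,u1,d2,u2):
    A=np.zeros((3,3));b=np.zeros(3)
    for d,u in((d1,u1),(d2,u2)):
        e,r=ray(d,u);M=np.eye(3)-np.outer(r,r);A+=M;b+=M@e
    return np.linalg.solve(A,b)
def proj(d,P):
    R=np.array(d["rotation"]).T; t=-R@np.array(d["eye"])
    return cv2.projectPoints(np.array(P,float).reshape(-1,1,3),cv2.Rodrigues(R)[0],t,K(d),np.array(d["dist_coeffs"]))[0][:,0]
E
python3 - <<'E'
from h import *
snap("a")
for n in("scene","top"):
    d=load("a",n); print(n,np.round(d["eye"]),np.round(d["rotation"],2).tolist(),d["fx"])
print(read_state())
E
```

```text
scene [1076.  423.  680.] [0.32, 0.83, -0.43, -0.16] 503.282196276021
top [ 391. -196.  773.] [0.71, -0.7, 0.06, -0.04] 432.74614719659434
{'clock': 0.1, 'joints': array([ 1.37662761e+00,  3.85462272e-01,  6.76142064e-03, -4.30340991e-04,
       -1.19401592e+00, -2.58599491e-01]), 'joint_vel': array([ 0.00072077, -0.0013042 ,  0.00250589,  0.00187842, -0.00162439,
       -0.00040144]), 'joint_efforts': array([ 1.41921265e-05, -3.93317628e+01,  1.88932014e+01,  4.19789270e+00,
       -2.55581232e-03,  6.06532254e-06]), 'position': array([273.18605587, 561.60179319, 255.34170344]), 'ee_rot': array([ 9.74466087e-01, -2.24532588e-01, -1.68968750e-04,  9.66163965e-04]), 'contact_force': array([-0.11531008,  0.36140311, -0.69015999]), 'wrist_torque': array([ 0.00866367,  0.03426758, -0.04632341]), 'grasp_force': 0.0, 'gripper_width': 85.3569510034486}
```

View pics/a_scene.png

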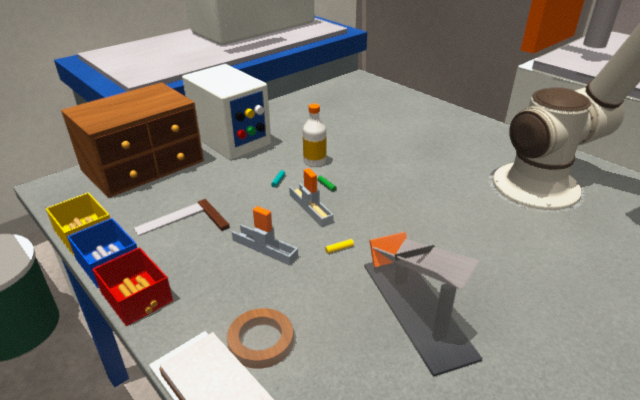

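View pics/a_top.png

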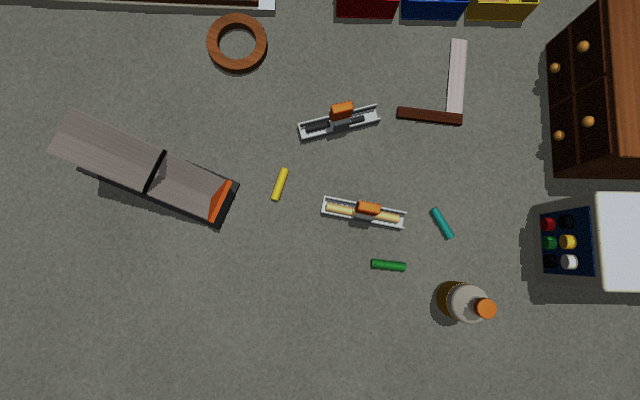

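The scene picture shows two trays with orange grips, at (262,240) and (311,195), and the trough at (430,270). In the top picture the tray at (365,212) holds pale dowels and the tray at (340,122) holds dark pins. The loose rods are yellow (280,184), green (388,265) and turquoise (442,222), and the trough stop is at (222,203).

Candidates (top pixels):
- **Trays:** (365,212) pale, which I choose, and (340,122) steel, a bystander.
- **Rods:** yellow, green and turquoise, all left alone.

Next is one close crop to check the choice.

```bash
sed -i 's/^import numpy.*/&\nfrom scipy.spatial.transform import Rotation as Ro/; s/np.array(d\["rotation"\])/rot(d)/' h.py; sed -i '/^def K/i def rot(d): return Ro.from_quat(d["rotation"]).as_matrix()' h.py
python3 - <<'E'
from h import *
t=load("a","top")["image"][:,:,::-1];s=load("a","scene")["image"][:,:,::-1]
a=cv2.resize(t[170:250,300:430],None,fx=6,fy=6)[:300,:780]; a=cv2.resize(t[180:245,300:430],(520,260),interpolation=cv2.INTER_CUBIC)
b=cv2.resize(s[160:230,270:350],(280,260),interpolation=cv2.INTER_CUBIC)
c=cv2.resize(t[95:235,40:260],(440,280),interpolation=cv2.INTER_CUBIC); e=cv2.resize(s[225:375,350:490],(360,280),interpolation=cv2.INTER_CUBIC)
cv2.imwrite("pics/crop1.png",np.vstack([np.hstack([a,b]),np.hstack([c,e])]))
for n in("top","scene"):
    im=load("a",n)["image"]; hsv=cv2.cvtColor(im,cv2.COLOR_RGB2HSV)
    m=cv2.inRange(hsv,(3,170,110),(14,255,255))
    k,l,st,ce=cv2.connectedComponentsWithStats(m)
    for i in range(1,k):
        if st[i,4]>60:
            cs=cv2.findContours((l==i).astype(np.uint8),0,2)[0][0]
            print(n,ce[i].round(1),st[i],cv2.approxPolyDP(cs,2,True)[:,0].tolist())
E
```

```text
top [217.9 200.3] [207 180  25  43 423] [[229, 180], [226, 180], [211, 198], [207, 219], [211, 222], [231, 183]]
top [488.9 310.1] [477 301  20  18 144] [[478, 303], [477, 309], [481, 316], [488, 318], [495, 313], [494, 303], [488, 301], [491, 305], [486, 304], [489, 308], [484, 311], [488, 313], [485, 317], [478, 312]]
scene [549.9  22.9] [ 521    0   62   53 2340] [[521, 50], [533, 52], [573, 34], [582, 0], [532, 0]]
scene [125.  107.9] [  62   83  131   52 3169] [[192, 101], [160, 83], [62, 111], [90, 134]]
scene [309.7 181.5] [304 169  13  24 197] [[305, 169], [304, 184], [311, 192], [315, 191], [315, 174], [310, 176]]
scene [262.2 220.3] [253 209  18  23 281] [[253, 209], [255, 225], [268, 231], [270, 212], [266, 215]]
scene [385.8 247.1] [370 233  36  34 608] [[404, 233], [370, 241], [375, 266], [389, 261], [372, 247], [395, 253], [405, 237]]
scene [132.8 284.9] [117 274  34  24 158] [[150, 283], [138, 274], [134, 279], [135, 284], [126, 277], [135, 285], [138, 283], [135, 278], [139, 275], [149, 283], [148, 286], [134, 293], [126, 286], [131, 294], [125, 297], [118, 288], [120, 284], [124, 284], [124, 278], [117, 288], [127, 297], [149, 286]]
```

View pics/crop1.png

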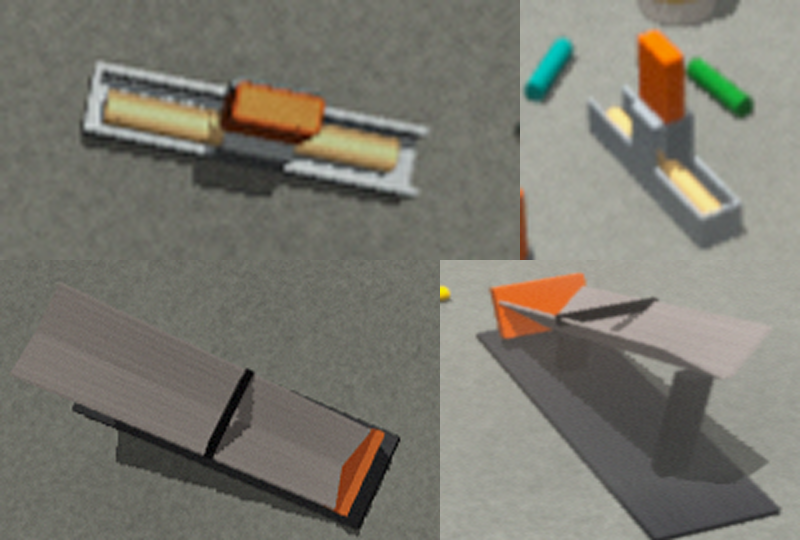

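The crop confirms it: the pale-dowel tray is at top (365,212). Its closed end is on the left (322,204) and its open mouth on the right (405,220). The trough falls from its upper end, top (58,130), to the stop near (212,198).

Run:
```python
from h import *
t=load("a","top");s=load("a","scene")
f=lambda u,z:onz(t,u,z).round(1)
print("tray z24",[f(u,24) for u in((324.2,195.8),(321.2,213),(406.8,212.5),(403.8,227.5))])
print("grip top",f((369.5,207.5),100), "tri grip top", tri(t,(369.5,207.5),s,(309.8,172.5)).round(1))
U=[f(u,149.4) for u in((70,106.5),(46,152.5))]; print("upper",U)
F=f((211,198),30);print("stop fold",F)
u=np.array([F[0],F[1]])
M=(U[0]+U[1])[:2]/2
print("dist up (expect 191)",np.linalg.norm(M-u),"dir deg",np.degrees(np.arctan2(*(M-u)[::-1])))
# bar px & predictions
for yaw in (np.arctan2(*(M-u)[::-1]),):
  d=np.r_[np.cos(yaw),np.sin(yaw),0];n=np.r_[-d[1],d[0],0]
  S=np.r_[M-191*d[:2],30]
  W=lambda x,y,z:S+d*x+n*y+np.r_[0,0,z-30]
  P=[W(0,0,30),W(208,0,120),W(191,34,149.4),W(191,-34,149.4),W(-17,34,59.4),W(-17,-34,59.4),W(91,0,82.5)]
  print(S);print(proj(t,P).round());print(proj(s,P).round())
```

```text
tray z24 [array([ 496.4, -226.8,   24. ]), array([ 466.1, -222. ,   24. ]), array([ 469.6, -371.8,   24. ]), array([ 443.3, -366.1,   24. ])]
grip top [ 468.5 -295.1  100. ] tri grip top [ 468.9 -295.7   96.3]
upper [array([602.1, 147.4, 149.4]), array([533.3, 173.8, 149.4])]
stop fold [488.1 -32.7  30. ]
dist up (expect 191) 209.0479610041677 dir deg 67.61837415160247
[494.97219186 -16.01162454  30.        ]
[[201. 194.]
 [ 59. 131.]
 [ 46. 150.]
 [ 70. 108.]
 [197. 214.]
 [215. 177.]
 [141. 167.]]
[[396. 265.]
 [464. 309.]
 [481. 282.]
 [441. 293.]
 [409. 243.]
 [377. 251.]
 [423. 276.]]
```

Run:
```python
from h import *
t=load("a","top");s=load("a","scene")
for a,b in (((46,152.5),(478.3,260)),((70,106.5),(461,288)),((46,152.5),(461,288)),((70,106.5),(478.3,260)),((229,180),(374,266)),((229,180),(371,241)),((210,221),(404,233))):
    P=tri(t,a,s,b); print(a,b,P.round(1),"res",(proj(t,P)-a).round(1),(proj(s,P)-b).round(1))
a=cv2.resize(s["image"][215:385,340:500,::-1],None,fx=3.5,fy=3.5,interpolation=cv2.INTER_CUBIC)
cv2.imwrite("pics/crop2.png",a)
```

```text
(46, 152.5) (478.3, 260) [527.3 157.5 176.4] res [[ 0.2 -0.1]] [[ 0.2 -0. ]]
(70, 106.5) (461, 288) [590.6 155.8 158.6] res [[-10.5   5.3]] [[-11.1   0.4]]
(46, 152.5) (461, 288) [545.1 165.7 139.4] res [[10.9 -6.1]] [[11.  -1.4]]
(70, 106.5) (478.3, 260) [571.9 148.2 195.1] res [[-21.5   9.9]] [[-21.2   0.9]]
(229, 180) (374, 266) [519.5 -55.5  15. ] res [[-2.1  1.7]] [[-2.4 -0.2]]
(229, 180) (371, 241) [513.2 -67.8  66.4] res [[-0.3  0.3]] [[-0.4 -0. ]]
(210, 221) (404, 233) [446.3 -41.4  65.7] res [[ 0.3 -0.2]] [[ 0.3 -0. ]]
```

View pics/crop2.png

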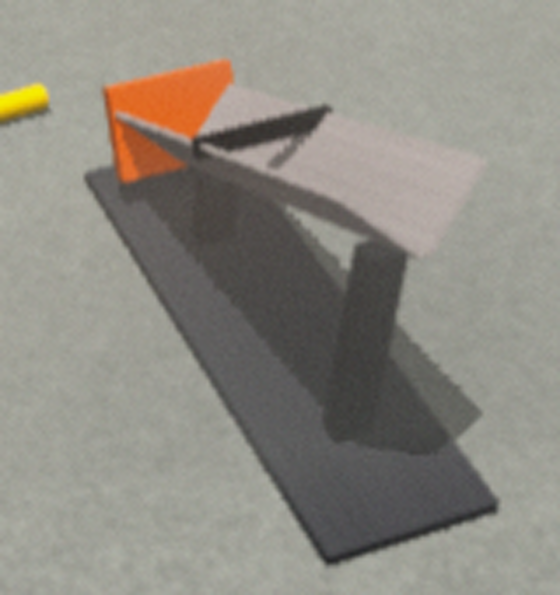

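The upper end's z of 120 is measured in the stop frame, so it sits 150 mm above the bench. That matches the triangulated flank corner at about 178. I'll redo the trough with that height and work out the tray pose.

Run:
```python
from h import *
t=load("a","top");s=load("a","scene")
f=lambda u,z:onz(t,u,z)
U=[f(u,179.4) for u in((70,106.5),(46,152.5))]; print("upper",np.round(U,1),np.linalg.norm(U[0]-U[1]))
F=f((211,198),30)
M=(U[0]+U[1])[:2]/2
yaw=np.arctan2(*(M-F[:2])[::-1]); c=(U[0]-U[1])[:2]; print(F,"d",np.linalg.norm(M-F[:2]),np.degrees(yaw),np.degrees(np.arctan2(c[1],c[0]))+90)
d=np.r_[np.cos(yaw),np.sin(yaw),0];n=np.r_[-d[1],d[0],0]
S=np.r_[M-191*d[:2],30]
W=lambda x,y,z:S+d*x+n*y+np.r_[0,0,z]
P=[W(0,0,0),W(208,0,120),W(191,34,149.4),W(191,-34,149.4),W(-17,34,29.4),W(-17,-34,29.4),W(91,0,52.5)]
print(S,W(208,0,120));print(proj(t,P).round());print(proj(s,P).round())
q=read_state();R=Ro.from_quat(q["ee_rot"]).as_matrix();print(R.round(3))
```

```text
upper [[591.9 130.8 179.4]
 [526.5 156.  179.4]] 70.08928476784637
[488.12157334 -32.71613703  30.        ] d 189.90149881468764 68.02447688416125 68.99355671870308
[487.7105027 -33.7348253  30.       ] [565.54627927 159.15268567 150.        ]
[[212. 198.]
 [ 59. 131.]
 [ 46. 152.]
 [ 70. 107.]
 [208. 219.]
 [226. 181.]
 [152. 172.]]
[[392. 258.]
 [461. 286.]
 [478. 258.]
 [438. 269.]
 [405. 237.]
 [373. 245.]
 [418. 268.]]
[[ 0.899 -0.438 -0.001]
 [-0.438 -0.899 -0.002]
 [ 0.     0.002 -1.   ]]
```

Trough found: stop (488,-34,30), upper fold end (565,159,150), and x axis at 68.2°. Tray found: grip centre about (469,-295), with the mouth heading -99.7°. For the grasp, tool y should point to 170.3°, which is a turn of -73.7°.

Emit:
play_rows(series=[[7,-30,0,0,0,-0.6],[7,-30,0,0,0,-0.6],[7,-30,0,0,0,-0.6],[7,-30,0,0,0,-0.6],[7,-30,0,0,0,-0.6],[7,-30,0,0,0,-0.6],[7,-30,0,0,0,-0.6],[7,-30,0,0,0,-0.6],[7,-30,0,0,0,-0.6],[7,-30,0,0,0,-0.6],[7,-30,0,0,0,-0.6],[7,-30,0,0,0,-0.6],[7,-30,0,0,0,-0.6],[7,-30,0,0,0,-0.6],[7,-30,0,0,0,-0.6],[7,-30,0,0,0,-0.6],[7,-30,0,0,0,-0.6],[7,-30,0,0,0,-0.6],[7,-30,0,0,0,-0.6],[7,-30,0,0,0,-0.6]], gripper=1)

```text
clock: 1.77
position: [413.1, -39.5, 256.2]
ee_rot: [-0.655, 0.755, 0.0, 0.0]
contact_force: [1.1, 0.7, 0.8]
gripper_width: 85.5
grasp_force: 0.0
```

Emit:
play_rows(series=[[5.6,-25.6,-9,0,0,-0.03],[5.6,-25.6,-9,0,0,-0.03],[5.6,-25.6,-9,0,0,-0.03],[5.6,-25.6,-9,0,0,-0.03],[5.6,-25.6,-9,0,0,-0.03],[5.6,-25.6,-9,0,0,-0.03],[5.6,-25.6,-9,0,0,-0.03],[5.6,-25.6,-9,0,0,-0.03],[5.6,-25.6,-9,0,0,-0.03],[5.6,-25.6,-9,0,0,-0.03],[0,0,0,0,0,0],[0,0,0,0,0,0]])

```text
clock: 2.77
position: [468.7, -294.8, 164.8]
ee_rot: [-0.644, 0.765, 0.001, -0.001]
contact_force: [-0.0, 0.2, -0.4]
gripper_width: 85.7
grasp_force: 0.0
```

Run:
```python
from h import *
snap("b")
q=read_state();R=Ro.from_quat(q["ee_rot"]).as_matrix();print(q["position"].round(1),R.round(3).tolist(),q["joints"].round(3))
y=R[:,1];print("tool y deg",np.degrees(np.arctan2(y[1],y[0])))
t=load("b","top")["image"][140:290,280:460,::-1];s=load("b","scene")["image"][90:240,240:400,::-1]
cv2.imwrite("pics/b.png",np.hstack([cv2.resize(t,(400,333)),cv2.resize(s,(355,333))]))
```

```text
[ 469.  -293.6  166.1] [[-0.169, -0.986, -0.001], [-0.986, 0.169, 0.0], [-0.0, 0.001, -1.0]] [-0.266  0.348 -0.295 -0.    -0.929  0.096]
tool y deg 170.25151972415804
```

View pics/b.png

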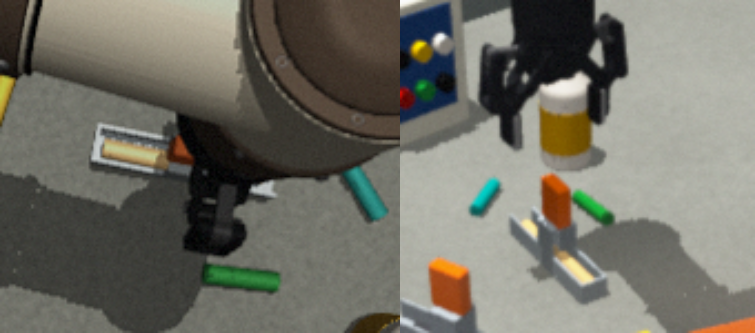

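The open fingers straddle the orange grip (crop left (185,150), right (557,200)). The green rod lies clear of the finger. I'll go down and close.

Emit:
play_rows(series=[[0,-1,-10,0,0,0],[0,0,-10,0,0,0],[0,0,-10,0,0,0],[0,0,-10,0,0,0],[0,0,-10,0,0,0],[0,0,-10,0,0,0],[0,0,-10,0,0,0],[0,0,-7,0,0,0],[0,0,-4,0,0,0],[0,0,0,0,0,0],[0,0,0,0,0,0]])

```text
clock: 3.78
position: [469.5, -295.1, 85.2]
ee_rot: [-0.645, 0.765, -0.0, -0.0]
contact_force: [1.0, 0.2, -0.3]
gripper_width: 85.3
grasp_force: 0.0
```

Emit:
play_rows(series=[[0,0,0,0,0,0],[0,0,0,0,0,0],[0,0,0,0,0,0],[0,0,0,0,0,0],[0,0,0,0,0,0],[0,0,0,0,0,0],[0,0,0,0,0,0],[0,0,0,0,0,0],[0,0,0,0,0,0],[0,0,0,0,0,0],[0,0,0,0,0,0],[0,0,0,0,0,0]], gripper=0)

```text
clock: 4.78
position: [469.6, -295.1, 85.6]
ee_rot: [-0.645, 0.765, -0.0, 0.0]
contact_force: [-0.6, 0.7, 3.0]
gripper_width: 15.4
grasp_force: 58.8
```

Gripped: the opening is 15.4 mm at 59 N. Lifting level.

Emit:
play_rows(series=[[0,0,4,0,0,0],[0,0,8,0,0,0],[0,0,12,0,0,0],[0,0,15,0,0,0],[0,0,18,0,0,0],[0,0,20,0,0,0],[0,0,20,0,0,0],[0,0,20,0,0,0],[0,0,20,0,0,0],[0,0,20,0,0,0],[0,0,18,0,0,0],[0,0,15,0,0,0],[0,0,10,0,0,0],[0,0,6,0,0,0],[0,0,4,0,0,0],[0,0,0,0,0,0]])

```text
clock: 6.12
position: [469.3, -295.0, 295.5]
ee_rot: [-0.644, 0.765, -0.0, 0.0]
contact_force: [0.4, -0.4, -1.9]
gripper_width: 15.2
grasp_force: 58.6
```

Emit:
play_rows(series=[[0.7,3,0,0,0,-0.1],[1.4,6,0,0,0,-0.1],[2,9,0,0,0,-0.1],[2.7,12,0,0,0,-0.1],[3.4,15,0,0,0,-0.1],[4,18,0,0,0,-0.1],[4.7,21,0,0,0,-0.1],[5.4,24,0,0,0,-0.1],[6,27,0,0,0,-0.1],[6.8,30,0,0,0,-0.1],[6.8,30,0,0,0,-0.1],[6.8,30,0,0,0,-0.1],[6.8,30,0,0,0,-0.1],[6.8,30,0,0,0,-0.1],[6.8,30,0,0,0,-0.1],[6.8,30,0,0,0,-0.1],[6.8,30,0,0,0,-0.1],[6.8,28,0,0,0,-0.1],[6,25,0,0,0,-0.1],[5,22,0,0,0,-0.1]])

```text
clock: 7.78
position: [571.5, 157.3, 294.1]
ee_rot: [-0.561, 0.828, 0.0, -0.001]
contact_force: [0.2, -0.2, -2.4]
gripper_width: 15.3
grasp_force: 58.6
```

Emit:
play_rows(series=[[4.5,19,0,0,0,0],[4,16,0,0,0,0],[3,12,0,0,0,0],[2,9,0,0,0,0],[1.5,6,0,0,0,0],[1,4,0,0,0,0],[0,0,0,0,0,0],[0,0,0,0,0,0]])

```text
clock: 8.45
position: [587.8, 220.5, 295.4]
ee_rot: [-0.561, 0.828, -0.0, -0.0]
contact_force: [0.4, -0.5, -2.0]
gripper_width: 15.4
grasp_force: 58.6
```

Run:
```python
from h import *
snap("c")
q=read_state();R=Ro.from_quat(q["ee_rot"]).as_matrix();print(q["position"].round(1),R.round(3).tolist(),q["joints"].round(3),q["gripper_width"])
S=np.r_[487.7,-33.7,30];a=np.radians(68.2);d=np.r_[np.cos(a),np.sin(a),0];z=np.r_[0,0,1.]
def tcp(s,n,th):
    L=S+d*(s*.866-n*.5)+z*(s*.5+n*.866);c,k=np.cos(np.radians(th)),np.sin(np.radians(th))
    return L+75*(d*c+z*k)+85.5*(-d*k+z*c)
for th,n in ((0,55),(12,35),(18,28),(24,24),(30,21),(36,19),(42,19),(45,19)): print(th,n,tcp(220,n,th).round(1))
t=load("c","top")["image"][40:260,0:270,::-1];s=load("c","scene")["image"][140:380,330:570,::-1]
cv2.imwrite("pics/c.png",np.hstack([cv2.resize(t,(430,350)),cv2.resize(s,(350,350))]))
```

```text
[587.8 220.3 295.5] [[-0.371, -0.929, 0.0], [-0.929, 0.371, 0.0], [-0.0, -0.0, -1.0]] [ 0.616  0.367  0.079 -0.    -1.283 -0.996] 15.194798771077615
0 55 [576.1 187.3 273.1]
12 35 [572.6 178.6 269.5]
18 28 [569.9 171.9 268.7]
24 24 [566.5 163.4 269.4]
30 21 [562.8 154.1 269.7]
36 19 [558.8 144.  269.7]
42 19 [554.4 133.  270.2]
45 19 [552.2 127.5 269.9]
```

View pics/c.png

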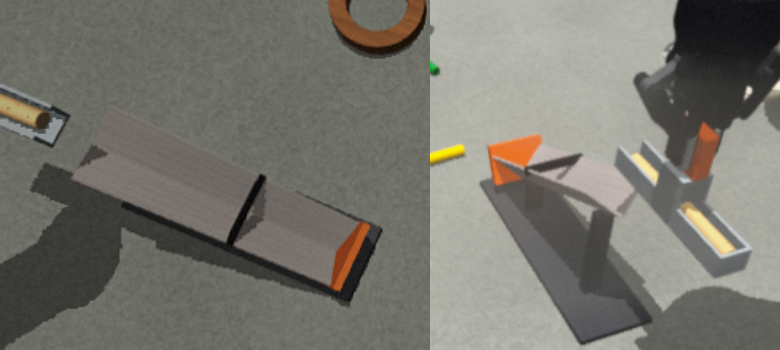

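The level tray holds both dowels. Its lip, crop (60,125) in the top view, lines up with the trough's upper end (95,150). I'll pre-tilt 12° while moving in.

Emit:
play_rows(series=[[-1,-2.5,-1,0.15,-0.06,0],[-1.5,-4,-2,0.2,-0.08,0],[-2,-5,-2,0.25,-0.1,0],[-2,-6,-2,0.25,-0.1,0],[-2,-6,-2,0.25,-0.1,0],[-2,-6,-2,0.25,-0.1,0],[-2,-5,-2,0.2,-0.08,0],[-1.5,-4.5,-1.5,0.16,-0.06,0],[-1,-2.5,-1,0.14,-0.06,0],[0,0,0,0,0,0],[0,0,0,0,0,0]])

```text
clock: 9.47
position: [573.0, 179.2, 280.0]
ee_rot: [-0.558, 0.823, 0.058, 0.086]
contact_force: [0.5, 0.8, -1.6]
gripper_width: 15.5
grasp_force: 58.6
```

Run:
```python
from h import *
snap("d")
q=read_state();R=Ro.from_quat(q["ee_rot"]);m=R.as_matrix();print(q["position"].round(1),m.round(3).tolist(),q["joints"].round(3))
# lip underside points from TCP pose (tray x = tool x, tray z=-tool z)
X=m[:,0];Y=m[:,1];Z=-m[:,2]
L=q["position"]+75*X-85.5*Z
P=[L+15*Y,L-15*Y,L+15*Y+24*Z,L-15*Y+24*Z]
t=load("d","top");s=load("d","scene")
print("lip",L.round(1),proj(t,P).round().tolist(),proj(s,P).round().tolist())
a=t["image"][80:220,0:180,::-1];b=s["image"][200:340,400:560,::-1]
cv2.imwrite("pics/d.png",np.hstack([cv2.resize(a,(420,327),interpolation=2),cv2.resize(b,(374,327),interpolation=2)]))
```

```text
[573.1 179.8 279.9] [[-0.362, -0.929, 0.077], [-0.909, 0.37, 0.192], [-0.207, -0.001, -0.978]] [ 0.509  0.273 -0.054 -0.148 -1.085 -0.83 ]
lip [552.6 128.1 180.7] [[64.0, 144.0], [74.0, 124.0], [57.0, 141.0], [68.0, 120.0]] [[461.0, 253.0], [443.0, 258.0], [461.0, 239.0], [444.0, 244.0]]
```

View pics/d.png

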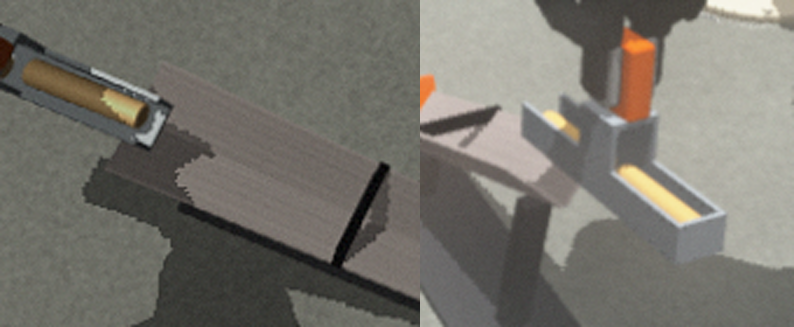

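The lip is centred over the fold: it is at crop (160,130), against a predicted (162,128). I'll tip to 45° about the lip and hold.

Emit:
play_rows(series=[[-1.6,-4,-4,0.464,-0.186,0],[-1.6,-4,-4,0.464,-0.186,0],[-1.7,-4.3,-1.3,0.464,-0.186,0],[-1.7,-4.3,-1.3,0.464,-0.186,0],[-1.9,-4.7,0.2,0.464,-0.186,0],[-1.9,-4.7,0.1,0.464,-0.186,0],[-2,-5,0,0.464,-0.186,0],[-2,-5.1,0,0.464,-0.186,0],[-2.2,-5.5,0.2,0.464,-0.186,0],[-2.2,-5.5,0.3,0.464,-0.186,0],[-2.2,-5.5,-0.3,0.464,-0.186,0],[0,0,0,0,0,0],[0,0,0,0,0,0],[0,0,0,0,0,0],[0,0,0,0,0,0],[0,0,0,0,0,0],[0,0,0,0,0,0],[0,0,0,0,0,0],[0,0,0,0,0,0],[0,0,0,0,0,0]])

```text
clock: 11.23
position: [551.9, 127.1, 269.7]
ee_rot: [-0.519, 0.765, 0.214, 0.317]
contact_force: [0.5, -0.5, -1.2]
gripper_width: 15.2
grasp_force: 58.7
```

Run:
```python
from h import *
snap("e")
q=read_state();R=Ro.from_quat(q["ee_rot"]);m=R.as_matrix();print(q["position"].round(1),m.round(3).tolist(),q["joints"].round(3),q["contact_force"].round(1))
t=load("e","top");s=load("e","scene")
a=t["image"][80:250,0:260,::-1];b=s["image"][200:340,350:530,::-1]
cv2.imwrite("pics/e.png",np.hstack([cv2.resize(a,(459,300),interpolation=2),cv2.resize(b,(336,300),interpolation=2)]))
```

```text
[551.9 127.  269.7] [[-0.262, -0.929, 0.263], [-0.658, 0.371, 0.656], [-0.706, -0.001, -0.708]] [ 0.115  0.2   -0.136 -0.84  -0.987 -0.1  ] [-0.5  0.1 -2. ]
```

View pics/e.png

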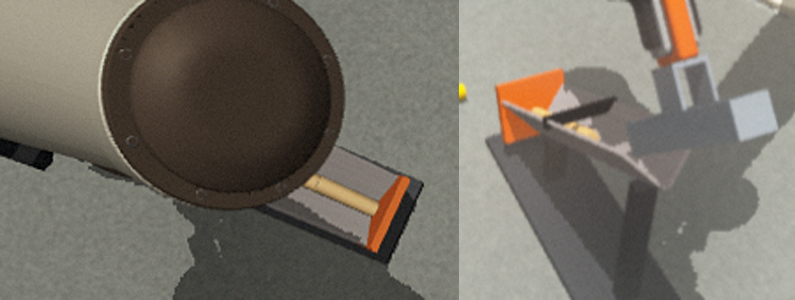

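Both dowels are in the trough. The first is at the stop, crop (345,192) in the top view, and the second is right behind it. The tray looks empty. I'll back off upward and level it.

Emit:
play_rows(series=[[1,3,5,0,0,0],[2,6,9,0,0,0],[3,8,12,0,0,0],[4,10,14,0,0,0],[4,10,14,-0.464,0.186,0],[3,8,12,-0.464,0.186,0],[1,3,6,-0.464,0.186,0],[0,0,0,-0.464,0.186,0],[0,0,0,-0.464,0.186,0],[0,0,0,-0.464,0.186,0],[0,0,0,-0.464,0.186,0],[0,0,0,-0.464,0.186,0],[0,0,0,-0.464,0.186,0],[0,0,0,-0.464,0.186,0],[0,0,0,-0.464,0.186,0],[0,0,0,-0.464,0.186,0],[0,0,0,-0.464,0.186,0],[0,0,0,-0.464,0.186,0],[0,0,0,-0.464,0.186,0],[0,0,0,0,0,0]])

```text
clock: 13.0
position: [570.2, 176.5, 341.0]
ee_rot: [-0.562, 0.827, -0.0, -0.001]
contact_force: [0.2, 0.1, -2.4]
gripper_width: 15.2
grasp_force: 58.6
```

Emit:
play_rows(series=[[-2,-10,0,0,0,0.1],[-4,-20,0,0,0,0.1],[-6,-29,0,0,0,0.1],[-6.5,-30,0,0,0,0.1],[-6.5,-30,0,0,0,0.1],[-6.5,-30,0,0,0,0.1],[-6.5,-30,0,0,0,0.1],[-6.5,-30,0,0,0,0.1],[-6.5,-30,0,0,0,0.1],[-6.5,-30,0,0,0,0.1],[-6.5,-30,0,0,0,0.1],[-6.5,-30,0,0,0,0.1],[-6.5,-30,0,0,0,0.1],[-6.5,-30,0,0,0,0.1],[-6.5,-30,0,0,0,0.1],[-6,-26,0,0,0,0.1],[-4,-17,0,0,0,0.1],[-2,-8,0,0,0,0.1],[0,0,0,0,0,0.1],[0,0,0,0,0,0.1]])

```text
clock: 14.67
position: [467.0, -295.6, 342.1]
ee_rot: [-0.644, 0.765, -0.0, 0.0]
contact_force: [0.5, -0.1, -0.1]
gripper_width: 15.4
grasp_force: 58.7
```

Run:
```python
from h import *
snap("f")
q=read_state();R=Ro.from_quat(q["ee_rot"]);m=R.as_matrix();print(q["position"].round(1),m.round(3).tolist(),q["joints"].round(3),q["contact_force"].round(1),q["gripper_width"])
t=load("f","top");s=load("f","scene")
a=t["image"][80:250,40:260,::-1];b=s["image"][60:280,240:500,::-1]
cv2.imwrite("pics/f.png",np.hstack([cv2.resize(a,(400,309),interpolation=2),cv2.resize(b,(365,309),interpolation=2)]))
```

```text
[ 467.6 -294.7  342.1] [[-0.169, -0.986, 0.001], [-0.986, 0.169, -0.0], [0.0, -0.001, -1.0]] [-0.269  0.212 -0.023  0.    -1.335  0.099] [ 0.2 -0.1 -1.3] 15.77458979419329
```

View pics/f.png

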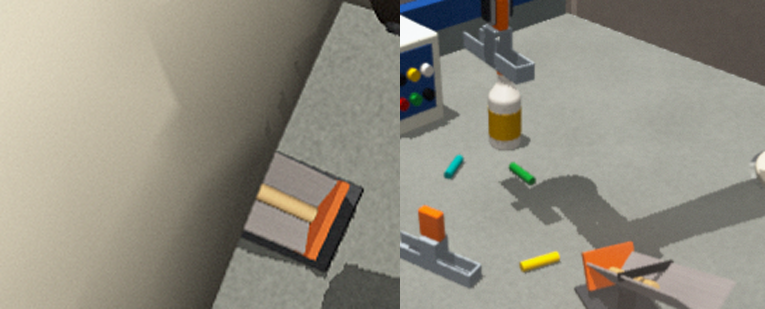

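The tray is empty and level, and the dowels sit in the fold at the stop. I'm lowering to the tray's old, clear spot.

Emit:
play_rows(series=[[0,0,-8,0,0,0],[0,0,-16,0,0,0],[0,0,-22,0,0,0],[0,0,-25,0,0,0],[0,0,-25,0,0,0],[0,0,-25,0,0,0],[0,0,-25,0,0,0],[0,0,-25,0,0,0],[0,0,-22,0,0,0],[0,0,-18,0,0,0],[0,0,-14,0,0,0],[0,0,-10,0,0,0],[0,0,-7,0,0,0],[0,0,-5,0,0,0],[0,0,-3,0,0,0],[0,0,-2,0,0,0],[0,0,-2,0,0,0],[0,0,0,0,0,0],[0,0,0,0,0,0]])

```text
clock: 16.35
position: [468.1, -295.2, 88.1]
ee_rot: [-0.644, 0.765, -0.001, -0.0]
contact_force: [-1.0, -0.1, -1.1]
gripper_width: 15.4
grasp_force: 58.6
```

Emit:
play_rows(series=[[0,0,-1,0,0,0],[0,0,-0.5,0,0,0],[0,0,-0.5,0,0,0],[0,0,-0.5,0,0,0],[0,0,0,0,0,0],[0,0,0,0,0,0]])

```text
clock: 16.85
position: [468.0, -295.2, 85.6]
ee_rot: [-0.645, 0.765, -0.0, -0.0]
contact_force: [-1.2, 0.8, 2.2]
gripper_width: 15.4
grasp_force: 58.9
```

Contact with the bench is felt, so I'll open and retreat upward.

Emit:
play_rows(series=[[0,0,0,0,0,0],[0,0,0,0,0,0],[0,0,0,0,0,0],[0,0,0,0,0,0],[0,0,0,0,0,0],[0,0,0,0,0,0],[0,0,0,0,0,0],[0,0,0,0,0,0],[0,0,0,0,0,0],[0,0,0,0,0,0]], gripper=1)

```text
clock: 17.68
position: [467.9, -295.1, 85.2]
ee_rot: [-0.644, 0.765, -0.0, -0.0]
contact_force: [0.2, -0.5, 0.2]
gripper_width: 85.6
grasp_force: 0.0
```

Emit:
play_rows(series=[[0,0,6,0,0,0],[0,0,12,0,0,0],[0,0,18,0,0,0],[0,0,20,0,0,0],[0,0,20,0,0,0],[0,0,25,0,0,0],[0,0,25,0,0,0],[0,0,25,0,0,0],[0,0,25,0,0,0],[-10,-20,25,0,0,0],[-10,-25,10,0,0,0],[-10,-25,0,0,0,0],[-10,-25,0,0,0,0],[-10,-25,0,0,0,0],[-10,-25,0,0,0,0],[-10,-15,0,0,0,0],[0,0,0,0,0,0],[0,0,0,0,0,0]])

```text
clock: 19.18
position: [397.2, -455.6, 296.3]
ee_rot: [-0.644, 0.765, -0.0, -0.0]
contact_force: [0.1, 0.2, 0.1]
gripper_width: 85.4
grasp_force: 0.0
```

Run:
```python
from h import *
snap("g")
q=read_state();print(q["clock"],q["position"].round(1),q["gripper_width"])
t=load("g","top");s=load("g","scene")
a=t["image"][60:260,40:440,::-1];b=s["image"][150:290,230:490,::-1]
cv2.imwrite("pics/g.png",np.vstack([cv2.resize(a,(560,280),interpolation=2),cv2.resize(b,(560,302),interpolation=2)]))
```

```text
19.2833 [ 398.  -454.6  296.5] 85.41146723531503
```

View pics/g.png

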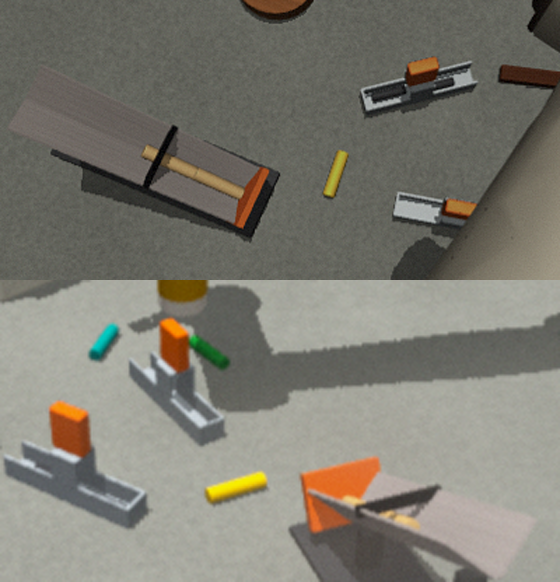

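Both dowels lie in line in the fold against the stop, crop (245,190) to (145,152). The empty tray stands upright at (175,390), and the look-alikes and the steel tray are untouched.

```bash
python3 -c "
from bench import *
print(job_done())"
```

```text
the job is handed in; nothing more can be done
None
```

Done and handed in at about 19 s on the robot's clock: both beech dowels lie in line in the fold against the orange stop, and the empty tray stands upright on the bench, released.

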